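Change the battery packs in the kitchen charging dock

TASK

Switch the charging dock off at its rotary handle; only then press the ejectors to push out the charged battery packs, and lay them all flat on the floor of the wooden tray, side by side and not on one another. Put the flat battery pack that lies on the worktop into any one of the bays, pushed fully home and flush, and only when all that is done switch the dock on again. Leave the other things on the worktop alone.

Things in the scene. Friction and masses are not known exactly. Their poses are not given: they have to be found in the camera images.
- dock: White and grey charging dock, fixed, 170 (x) x 300 (y) mm; origin on the worktop under its centre, x away from the robot, y left, z up. Base plate 8 mm high, bare at the front (apron, x -85 to -15 mm). Behind it three roofed bays, 42 mm wide, 72 mm apart, roof z 38 to 44 mm, mouths at x -15 mm with rounded cheeks; at the left end the switch housing (x -9 to 85, y 66 to 150, top z 42 mm).
- isolator (a joint): Rotary isolator handle on the switch housing, vertical axis, on at the start. 0 = off (bar along the dock's x, at the line mark), 1.3 rad = on (turned clockwise seen from above, at the dot mark), end stops at both. Over-centre: let go, it snaps to the nearer of the two with about 0.1 N m; turning it takes up to 0.15 N m.
- isolator_grip (a point): Middle of the isolator's black bar handle, on its axis, 62 mm above the worktop. The bar is 64 mm long, 16 mm wide, 26 mm high (z 49 to 75 mm) and lies along this point's own x axis, which turns with it; z up.
- tray: Pale wooden tray, fixed, 172 x 172 mm outside, 4 mm walls 22 mm high, inner floor 4 to 5 mm above the worktop. Origin on the worktop under its centre, z up, x and y along its sides.
- flat_pack: The discharged battery pack, the one that lies loose on the worktop at the start, in front of the dock. Black block with a grey band, 70 (x) x 36 (y) x 26 (z) mm, 0.13 kg; origin at the centre of its underside, z up. Either end may go into a bay first.
- pack1: A charged battery pack, in the left bay at the start (absent in some starts); same shape and size as flat_pack (70 x 36 x 26 mm), origin at the centre of its underside, z up. Inside the bay its front end is about 2 mm behind the mouth.
- bay1 (a point): Middle of the mouth of the left bay, at the height of its floor (8 mm above the worktop); x points into the bay, y left, z up. A pack that is fully home has its centre 37 mm behind this point, its front end 2 mm behind the mouth.
- eject1 (a joint): Ejector slide of the left bay: 0 = at rest at the back, 0.052 m = fully pressed towards the robot. A spring brings it back when let go (2 N at rest, 5 N fully pressed). Pressed fully it pushes the pack out until 50 mm stand out on the apron; 20 mm stay under the roof, so draw the pack out level before lifting it.
- eject1_tab (a point): Middle of the rear face of the ejector's grey tab at the left bay, to be pushed towards the robot (along the dock's -x); it moves with the slide. The tab is 12 mm thick, 30 mm wide and stands from z 46 to 74 mm above the worktop, over a roof 44 mm high; free space behind it.
- pack2: A charged battery pack, in the middle bay at the start (absent in some starts); same shape and size as flat_pack (70 x 36 x 26 mm), origin at the centre of its underside, z up. Inside the bay its front end is about 2 mm behind the mouth.
- bay2 (a point): Middle of the mouth of the middle bay, at the height of its floor (8 mm above the worktop); x points into the bay, y left, z up. A pack that is fully home has its centre 37 mm behind this point, its front end 2 mm behind the mouth.
- eject2 (a joint): Ejector slide of the middle bay: 0 = at rest at the back, 0.052 m = fully pressed towards the robot. A spring brings it back when let go (2 N at rest, 5 N fully pressed). Pressed fully it pushes the pack out until 50 mm stand out on the apron; 20 mm stay under the roof, so draw the pack out level before lifting it.
- eject2_tab (a point): Middle of the rear face of the ejector's grey tab at the middle bay, to be pushed towards the robot (along the dock's -x); it moves with the slide. The tab is 12 mm thick, 30 mm wide and stands from z 46 to 74 mm above the worktop, over a roof 44 mm high; free space behind it.
- pack3: A charged battery pack, in the right bay at the start (absent in some starts); same shape and size as flat_pack (70 x 36 x 26 mm), origin at the centre of its underside, z up. Inside the bay its front end is about 2 mm behind the mouth.
- bay3 (a point): Middle of the mouth of the right bay, at the height of its floor (8 mm above the worktop); x points into the bay, y left, z up. A pack that is fully home has its centre 37 mm behind this point, its front end 2 mm behind the mouth.
- eject3 (a joint): Ejector slide of the right bay: 0 = at rest at the back, 0.052 m = fully pressed towards the robot. A spring brings it back when let go (2 N at rest, 5 N fully pressed). Pressed fully it pushes the pack out until 50 mm stand out on the apron; 20 mm stay under the roof, so draw the pack out level before lifting it.
- eject3_tab (a point): Middle of the rear face of the ejector's grey tab at the right bay, to be pushed towards the robot (along the dock's -x); it moves with the slide. The tab is 12 mm thick, 30 mm wide and stands from z 46 to 74 mm above the worktop, over a roof 44 mm high; free space behind it.
- jar: Bystander, to be left alone: glass jar with yellow lid, 59 x 90 mm, behind the dock; origin at its underside's centre.
- spice_jar: Bystander, to be left alone: spice jar with red lid, 45 x 106 mm, behind the dock; origin at its underside's centre.
- mug: Bystander, to be left alone: white mug, 64 x 91 x 51 mm, left; origin at its underside's centre.
- mandarin: Bystander, to be left alone: mandarin, 63 mm, left; origin at its underside's centre.
- timer: Bystander, to be left alone: round egg timer, 62 x 50 mm, front right; origin at its underside's centre.
- garlic: Bystander, to be left alone: bulb of garlic, 50 mm, at the front between tray and flat pack; origin at its underside's centre.

How it is judged:
On the way, in this order (a step that is already met when the one before it is completed fails the run):
1. the isolator is turned off (value of joint isolator below 0.15 rad), for 0.2 s.
2. with the isolator off, every charged pack lies flat in the tray and the flat pack is home in a bay (value of joint isolator below 0.15 rad and x of pack1 in the frame of tray between -0.075 and 0.075 m and y of pack1 in the frame of tray between -0.075 and 0.075 m and z of each of pack1, pack2, pack3 in the frame of tray below 0.012 m and angle between each of pack1, pack2, pack3's own z axis and vertical below 0.15 rad and x of pack2 in the frame of tray between -0.075 and 0.075 m and y of pack2 in the frame of tray between -0.075 and 0.075 m and x of pack3 in the frame of tray between -0.075 and 0.075 m and y of pack3 in the frame of tray between -0.075 and 0.075 m and ((x of flat_pack in the frame of bay1 between 0.031 and 0.045 m and y of flat_pack in the frame of bay1 between -0.008 and 0.008 m and z of flat_pack in the frame of bay1 below 0.008 m and angle between flat_pack's own z axis and vertical below 0.15 rad) or (x of flat_pack in the frame of bay2 between 0.031 and 0.045 m and y of flat_pack in the frame of bay2 between -0.008 and 0.008 m and z of flat_pack in the frame of bay2 below 0.008 m and angle between flat_pack's own z axis and vertical below 0.15 rad) or (x of flat_pack in the frame of bay3 between 0.031 and 0.045 m and y of flat_pack in the frame of bay3 between -0.008 and 0.008 m and z of flat_pack in the frame of bay3 below 0.008 m and angle between flat_pack's own z axis and vertical below 0.15 rad))), for 0.2 s.
At the end, for the whole second after the job is handed in: Isolator on (over 1.15 rad), ejectors at rest. Every charged pack flat and top up on the tray floor, centre within 75 mm of the tray's centre along x and y. Flat pack flat and top up in a bay, centre at least 31 mm behind the mouth (37 is home) (value of joint isolator above 1.15 rad and x of pack1 in the frame of tray between -0.075 and 0.075 m and y of pack1 in the frame of tray between -0.075 and 0.075 m and z of each of pack1, pack2, pack3 in the frame of tray below 0.012 m and angle between each of pack1, pack2, pack3's own z axis and vertical below 0.15 rad and x of pack2 in the frame of tray between -0.075 and 0.075 m and y of pack2 in the frame of tray between -0.075 and 0.075 m and x of pack3 in the frame of tray between -0.075 and 0.075 m and y of pack3 in the frame of tray between -0.075 and 0.075 m and ((x of flat_pack in the frame of bay1 between 0.031 and 0.045 m and y of flat_pack in the frame of bay1 between -0.008 and 0.008 m and z of flat_pack in the frame of bay1 below 0.008 m and angle between flat_pack's own z axis and vertical below 0.15 rad) or (x of flat_pack in the frame of bay2 between 0.031 and 0.045 m and y of flat_pack in the frame of bay2 between -0.008 and 0.008 m and z of flat_pack in the frame of bay2 below 0.008 m and angle between flat_pack's own z axis and vertical below 0.15 rad) or (x of flat_pack in the frame of bay3 between 0.031 and 0.045 m and y of flat_pack in the frame of bay3 between -0.008 and 0.008 m and z of flat_pack in the frame of bay3 below 0.008 m and angle between flat_pack's own z axis and vertical below 0.15 rad)) and value of joint each of eject1, eject2, eject3 below 0.01 m and linear speed of each of pack1, pack2, pack3, flat_pack below 0.03 m/s); the robot touches nothing.
It fails at once if an ejector is pressed (over 12 mm) while the isolator is not off (value of joint isolator above 0.65 rad and value of joint any of eject1, eject2, eject3 above 0.012 m).
It fails at once if a bystander is moved by more than 40 mm (distance of any of jar, spice_jar, mug, mandarin, timer, garlic from where it was at the start of the episode above 0.04 m).
Of pack1, pack2, pack3 only 2 to 3 are there at a start; the rules pass over those that are not, and their reading is None.
At some moment in a run one of flat_pack may be knocked a few centimetres aside while the robot is not near it.
Once in a run the grip may slacken for a moment while it holds something.
It also fails if it takes over 210 s, if anything falls off the work surface, if the arm or the gripper's body presses on something with over 40 N, if the wrist force passes 120 N, or if a joint passes its speed limit or range.

ROBOT

A 7-joint arm with a two-finger parallel gripper is mounted at the origin on a cart in front of the work surface, level with it; the furniture and walls round the work are solid. World frame = base frame: x ahead of the robot, y to its left, z up, the work surface at z = 0. Lengths are in m, angles in rad, forces in N, time in s.
With the tool pointing down it reaches from about 0.35 to 0.9 m from the base axis. Payload 8.1 kg.
Tool frame: the origin (TCP) lies midway between the tips of the shut fingers; the grasp point (between the pads) lies behind it (arm.pinch_z is the z of the grasp point in the tool frame, in m); z points along the fingers, y is the line along which they close (so a half turn about z gives the same grasp; the last joint's range is limited). The gripper opens to 92 mm and grips with 3 to 60 N. Pads are 19 mm wide; open, the fingers measure 130 mm over their backs; the gripper's body (75 mm by 190 mm) begins 47 mm behind the grasp point.
Start: joints at [1.077, 0.434, 0.025, 1.573, -0.012, 1.134, -0.075], TCP at [0.238, -0.578, 0.227] pointing down, gripper open.
Joint ranges: [-2.62, 2.62], [-0.44, 2.09], [-1.27, 1.32], [0.08, 2.57], [-1.32, 4.46], [0.12, 2], [-2.74, 2.74]. Speed limits (rad/s): [2.22, 2.22, 3.01, 3.01, 3.14, 3.14, 3.14].

INTERFACE

Orientations are given as a 3x3 rotation matrix whose columns are the frame's x, y, z axes.
In Python, from workcell import arm gives the robot as it stands. The module is installed in compiled form; this text tells all that it offers.
- The arm moves only by the shell command python3 -m inch 'ROWS'. ROWS is JSON, a list of rows, each an object of numbers: "grip": the opening, from -1 (shut) to 1 (fully open), so that 0 is half open; "dx", "dy", "dz": the shift along the tool's x, y, z in mm; "wx", "wy", "wz": the turn, a rotation vector about the tool's x, y, z in rad. A call has exactly 5 rows; each row is the pose to reach, as a shift and turn from the pose commanded when the call began, along the tool's axes at that moment; what a row does not reach only later rows make up. A row lasts 1/8 s, in which the tool goes at most 62.5 mm and 10.7 degrees, less where a joint would pass 70% of its speed; a pose out of reach is approached as far as the arm can. A call with a gripper value outside its range is refused whole. The fingers move at their own pace and stop on an object; the grip force is fixed at half the most. Time passes only in rows, so rows that repeat a pose let the fingers close, or fill a call up. It gives the time, the measured TCP pose, the force, the opening and the grip force at its end, in the units of the state.
- arm.observe(): the state, without advancing time (a new reading comes with each control period).
- arm.grab_frame(name): name is "side" or "top" or "wrist"; returns a dict with "image" (400x640x3 uint8, red, green, blue), "z_map" (400x640 float32, m along the optical axis (not along the pixel's ray), 0 where there is no reading), "intrinsics" (3x3 intrinsics, pixels), "T" (4x4, takes a point from camera to world coordinates). Camera axes: x right, y up, looking along -z (the intrinsics and any distortion apply to the point x, -y, -z); pixel columns grow to the right and rows downward; lengths in m; the calibration is good to about 2 mm. A picture is of the moment at which its call begins.
- arm.close_job(): hands the job in; it is judged then, once.
The state is a dict: "time": time; "joints": joint angles; "qd": joint speeds; "joint_efforts": joint torques, N m; "tcp_pos": TCP position; "tcp_rot": TCP orientation; "contact_force": force on the tool from outside, world axes, zero at the start; "torque": the same for the moment, N m; "opening": finger opening in m; "grasp_force": force on a finger pad.
Only numpy, scipy, OpenCV 4.12 (cv2) and the standard library are available. Lean on these libraries where they do the work, as an engineer would, in place of code of your own. Each camera call takes 0.05 s, during which the arm holds its last target. There are 200 camera calls.

## Working session

There is one attempt and no reset: what is moved stays moved. The work goes in short steps, Python scripts to look and compute and a shell command to move; the robot and the scene stay as the last step left them, time stands still between calls to the robot, and variables do not carry over. Pictures are saved under pics/ and viewed, at most 14 in all, crops included, and the job is handed in when it is done.

```bash
mkdir -p pics; python3 - <<'E'
from workcell import arm
import cv2,numpy as np
for n in ("top","side"):
    f=arm.grab_frame(n); cv2.imwrite(f"pics/{n}0.png",f["image"][:,:,::-1]); np.savez(f"{n}0.npz",**f)
    print(n,f["intrinsics"].tolist(),f["T"].round(4).tolist(), f.keys())
s=arm.observe(); print(s["time"],s["tcp_pos"],np.round(s["tcp_rot"],3).tolist(),arm.pinch_z,s["opening"])
E
```

```text
top [[507.8057671993827, 0.0, 320.6730877586223], [0.0, 507.8057671993827, 208.42059271288775], [0.0, 0.0, 1.0]] [[0.4943, 0.823, -0.2798, 0.1421], [-0.8693, 0.4706, -0.1513, -0.2503], [0.0072, 0.318, 0.9481, 1.5817], [0.0, 0.0, 0.0, 1.0]] dict_keys(['image', 'z_map', 'intrinsics', 'T'])
side [[517.9477537759661, 0.0, 311.64794706945884], [0.0, 517.9477537759661, 196.2620264673523], [0.0, 0.0, 1.0]] [[0.3052, 0.7453, -0.5927, -0.474], [-0.9523, 0.2397, -0.189, -0.3243], [0.0012, 0.6221, 0.7829, 1.4871], [0.0, 0.0, 0.0, 1.0]] dict_keys(['image', 'z_map', 'intrinsics', 'T'])
0.1 [ 0.23786605 -0.57748425  0.22604026] [[0.925, 0.381, -0.001], [0.381, -0.925, 0.001], [-0.0, -0.001, -1.0]] -0.0188 0.09208384190908403
```

View pics/top0.png

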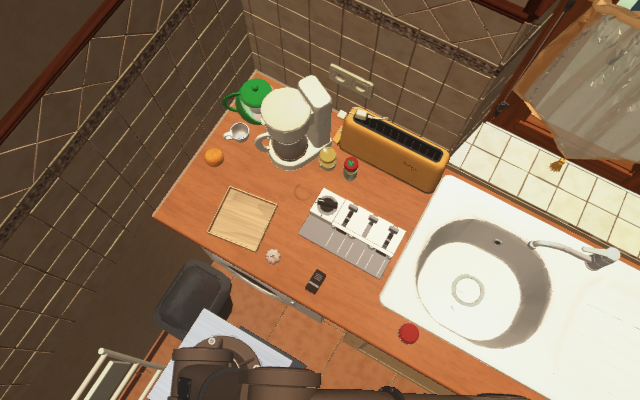

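View pics/side0.png

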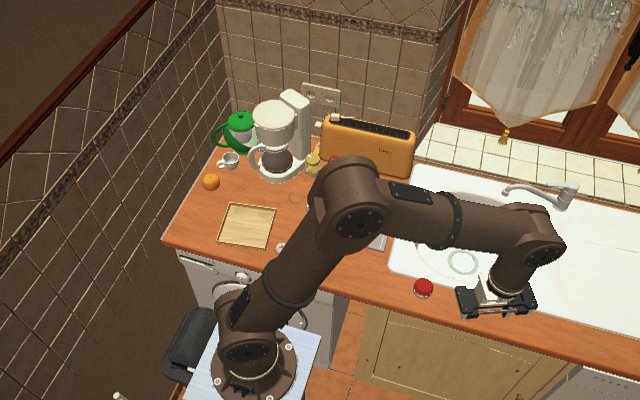

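The top view shows the tray at about (243,218), the dock at (352,230) with its handle at (327,203), the flat pack at (316,281), garlic at (273,257) and the timer at (409,333). In the side view the arm hides the dock. Next I'll enlarge the dock region.

```bash
cat > h.py <<'E'
import numpy as np,cv2
from workcell import arm
def cast(f,px,z):
    K=f["intrinsics"];T=f["T"];px=np.atleast_2d(px).astype(float)
    d=np.c_[(px[:,0]-K[0,2])/K[0,0],-(px[:,1]-K[1,2])/K[1,1],-np.ones(len(px))]@T[:3,:3].T
    return T[:3,3]+d*((z-T[2,3])/d[:,2])[:,None]
def proj(f,p):
    K=f["intrinsics"];T=f["T"];c=(np.atleast_2d(p)-T[:3,3])@T[:3,:3]
    return np.c_[K[0,0]*c[:,0]/-c[:,2]+K[0,2],K[1,1]*c[:,1]/c[:,2]+K[1,2]]
def rows(f,mask,amin=20):
    out=[]
    for c in cv2.findContours(mask.astype(np.uint8),cv2.RETR_EXTERNAL,cv2.CHAIN_APPROX_NONE)[0]:
        if cv2.contourArea(c)>amin: out.append(c[:,0])
    return out
E
python3 - <<'E'
from h import *
f=np.load("top0.npz")
c=f["image"][170:305,195:420]; cv2.imwrite("pics/crop.png",cv2.resize(c,(795,477),interpolation=cv2.INTER_CUBIC)[:,:,::-1])
E
```

```text
(no output)
```

View pics/crop.png

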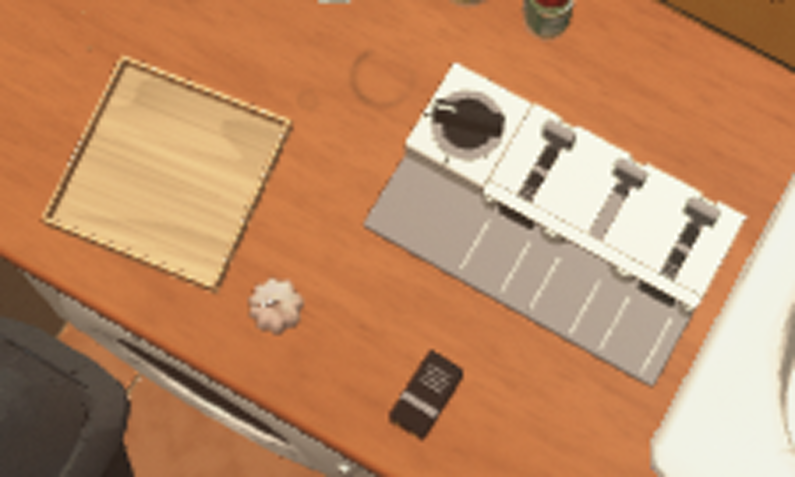

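The crop shows left and right bays holding packs (dark slots with bands at (538,180) and (683,255)), and the middle bay empty (grey slot at (608,212)). The handle is at (467,122), the flat pack at (427,395), and the tray corners at (123,60), (290,123), (215,288) and (45,220).

```bash
python3 - <<'E'
from h import *
f=np.load("top0.npz")
P=lambda pts,z: cast(f,np.array(pts)/3.533+[195,170],z)
fl,fr=P([[365,227],[655,384]],.008)
y=(fl-fr);print("front len",np.linalg.norm(y)); y/=np.linalg.norm(y); x=np.array([y[1],-y[0],0]);yaw=np.arctan2(x[1],x[0])
o=(fl+fr)/2+.085*x; print("dock",o,"yaw",yaw)
bl,=P([[455,63]],.042);br,=P([[745,215]],.044)
R=np.c_[x,y]
for n,p in [("bl",bl),("br",br)]: print(n,(p-o)@R)
for n,p,z in [("handle",[467,122],.075),("t1",[557,130],.074),("t2",[629,173],.074),("t3",[703,212],.074)]:
    q=P([p],z)[0]; print(n,q,(q-o)@R)
t=P([[123,60],[290,123],[215,288],[45,220]],.022); print("tray",t.round(3).tolist(),t.mean(0))
k=P([[432,350],[463,367],[421,438],[391,418]],.02); print("flat",k.round(3).tolist(),k.mean(0))
for n,p,z in [("garlic",[275,305],.02),("timer",[(409-195)*3.533,(333-170)*3.533],.03),("spice",[(351-195)*3.533,(163-170)*3.533],.1),("jar",[(328-195)*3.533,(155-170)*3.533],.09)]: print(n,P([p],z))
E
```

```text
front len 0.29574643698586267
dock [ 0.5812705  -0.12707464  0.008     ] yaw 0.010208996906242008
bl [0.08294657 0.1476792 ]
br [ 0.08157246 -0.14861203]
handle [ 0.60807769 -0.02123584  0.075     ] [0.02788628 0.10555961]
t1 [ 0.64151552 -0.09413597  0.074     ] [0.06057815 0.03232192]
t2 [ 0.63785218 -0.16830038  0.074     ] [ 0.05615787 -0.04180123]
t3 [ 0.63835722 -0.24120037  0.074     ] [ 0.05591866 -0.11470257]
tray [[0.519, 0.294, 0.022], [0.543, 0.127, 0.022], [0.377, 0.105, 0.022], [0.354, 0.271, 0.022]] [0.44819802 0.19943611 0.022     ]
flat [[0.424, -0.091, 0.02], [0.425, -0.122, 0.02], [0.352, -0.121, 0.02], [0.354, -0.089, 0.02]] [ 0.38889597 -0.1055525   0.02      ]
garlic [[0.39034349 0.05090516 0.02      ]]
timer [[ 0.39019554 -0.42497734  0.03      ]]
spice [[ 0.75935433 -0.02225373  0.1       ]]
jar [[0.7513343  0.05677489 0.09      ]]
```

```bash
cat >> h.py <<'E'
def go(x,y,z,th,chk=True):
    """print shift/turn (mm, rad; tool axes) from the present pose to tool-down pose with tool x at world angle th"""
    from scipy.spatial.transform import Rotation as Ro
    s=arm.observe();R=np.array(s["tcp_rot"])
    d=R.T@(np.array([x,y,z])-s["tcp_pos"])*1000
    c,sn=np.cos(th),np.sin(th);G=np.array([[c,sn,0],[sn,-c,0],[0,0,-1.]])
    w=Ro.from_matrix(R.T@G).as_rotvec()
    print("t",round(s["time"],2),"d",d.round(1),"w",w.round(3),"j",np.round(s["joints"],2),"F",np.round(s["contact_force"],1),"open",round(s["opening"],4))
D0=np.array([.581,-.127]);YAW=.01
def dock(x,y):
    c,s=np.cos(YAW),np.sin(YAW);return D0+[c*x-s*y,s*x+c*y]
E
python3 -c "
from h import *
go(.61,-.02,.23,-.4)"
```

```text
t 0.1 d [ 556.4 -373.7   -3.5] w [-0.001  0.001  0.791] j [ 1.08  0.44  0.02  1.57 -0.01  1.13 -0.08] F [0.1 0.7 0.1] open 0.0921
```

```bash
python3 -m inch '[{"dx":50,"dy":-34,"wz":0.1},{"dx":100,"dy":-67,"wz":0.2},{"dx":150,"dy":-101,"wz":0.3},{"dx":200,"dy":-134,"wz":0.4},{"dx":250,"dy":-168,"wz":0.5}]'; python3 -c "
from h import *
go(.61,-.02,.23,-1.29)"
```

```text
t 0.1 d [ 556.4 -373.7   -3.5] w [-1.000e-03  1.000e-03  1.681e+00] j [ 1.08  0.44  0.02  1.57 -0.01  1.13 -0.08] F [0.1 0.7 0.1] open 0.0921schema error: expected keys grip, dx, dy, dz, wx, wy, wz
```

```bash
python3 -m inch '[{"grip":1,"dx":50,"dy":-34,"dz":0,"wx":0,"wy":0,"wz":0.1},{"grip":1,"dx":100,"dy":-67,"dz":0,"wx":0,"wy":0,"wz":0.2},{"grip":1,"dx":150,"dy":-101,"dz":0,"wx":0,"wy":0,"wz":0.3},{"grip":1,"dx":200,"dy":-134,"dz":0,"wx":0,"wy":0,"wz":0.4},{"grip":1,"dx":250,"dy":-168,"dz":0,"wx":0,"wy":0,"wz":0.5}]'; python3 -c "
from h import *
go(.61,-.02,.23,-1.29)"
```

```text
time: 0.72
tcp_pos: [0.4059, -0.3255, 0.2266]
tcp_rot: [[0.994, -0.112, -0.0], [-0.112, -0.994, 0.0], [-0.0, -0.0, -1.0]]
contact_force: [1.1, -0.4, 0.3]
opening: 0.0918
grasp_force: 0.0
t 0.72 d [ 168.4 -326.6   -3.4] w [0.    0.    1.177] j [ 0.57  0.27  0.01  1.83 -0.    1.05 -1.11] F [ 1.1 -0.4  0.3] open 0.0918
```

```bash
python3 -m inch '[{"grip":1,"dx":28,"dy":-55,"dz":0,"wx":0,"wy":0,"wz":-0.18},{"grip":1,"dx":56,"dy":-109,"dz":0,"wx":0,"wy":0,"wz":-0.36},{"grip":1,"dx":84,"dy":-163,"dz":0,"wx":0,"wy":0,"wz":-0.54},{"grip":1,"dx":112,"dy":-218,"dz":0,"wx":0,"wy":0,"wz":-0.72},{"grip":1,"dx":140,"dy":-272,"dz":0,"wx":0,"wy":0,"wz":-0.9}]' | head -2; python3 -c "
from h import *
go(.61,-.02,.23,1.85)"
```

```text
time: 1.35
tcp_pos: [0.5747, -0.0705, 0.2266]
t 1.35 d [ 60.8 -10.1  -3.5] w [-0.     0.    -1.054] j [ 0.23  0.38 -0.28  1.67  0.11  1.11 -0.85] F [ 1.2 -0.8 -1.1] open 0.0917
```

```bash
python3 -m inch '[{"grip":1,"dx":20,"dy":-3,"dz":0,"wx":0,"wy":0,"wz":-0.18},{"grip":1,"dx":40,"dy":-6,"dz":0,"wx":0,"wy":0,"wz":-0.36},{"grip":1,"dx":60,"dy":-10,"dz":0,"wx":0,"wy":0,"wz":-0.54},{"grip":1,"dx":60,"dy":-10,"dz":0,"wx":0,"wy":0,"wz":-0.72},{"grip":1,"dx":60,"dy":-10,"dz":0,"wx":0,"wy":0,"wz":-0.9}]' | head -2; python3 -c "
from h import *
go(.61,-.02,.23,1.85)
f=arm.grab_frame('wrist'); cv2.imwrite('pics/w1.png',f['image'][:,:,::-1]); np.savez('w1.npz',**f)"
```

```text
time: 1.98
tcp_pos: [0.6089, -0.0223, 0.2261]
t 1.98 d [ 2.1  1.3 -3.9] w [-0.001 -0.    -0.153] j [ 0.28  0.46 -0.48  1.58  0.23  1.16 -0.12] F [-0.  -0.9  0.5] open 0.0916
```

View pics/w1.png

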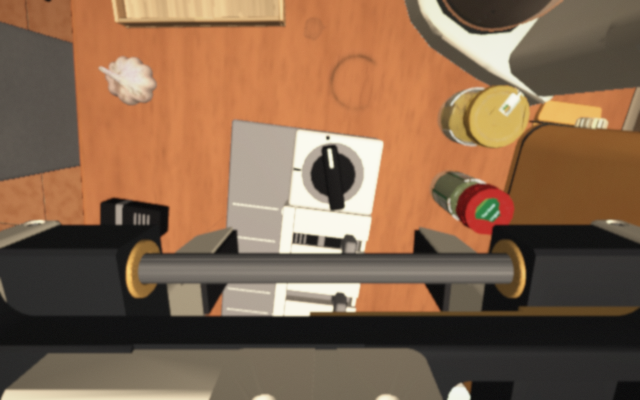

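The wrist view shows the bar handle from (330,147) to (337,208). The housing's left edge runs from (298,128) to (383,140), and the dock's front-left base corner is at (233,121).

```bash
python3 -c "
from h import *
f=np.load('w1.npz')
a=cast(f,[[330,147],[337,208]],.075);print(a.round(4).tolist(),a.mean(0),np.arctan2(*(a[0]-a[1])[1::-1]))
b=cast(f,[[298,128],[383,140],[371,215]],.042);print(b.round(4).tolist());print(cast(f,[[233,121]],.008))
d=b[1]-b[0];print(np.arctan2(d[1],d[0]), b[0]*47.5/94+b[1]*46.5/94)
print('jars',cast(f,[[500,117]],.09),cast(f,[[486,209]],.106))
go(*a.mean(0)[:2],.068,1.85)"
```

```text
[[0.6065, 0.0152, 0.075], [0.6212, -0.0438, 0.075]] [ 0.61383831 -0.01429177  0.075     ] 1.8154667203119306
[[0.5718, 0.0275, 0.042], [0.6614, 0.0265, 0.042], [0.6621, -0.0562, 0.042]]
[[0.494948   0.02452815 0.008     ]]
-0.011502852367847692 [0.61609181 0.0270139  0.042     ]
jars [[0.75190583 0.06147274 0.09      ]] [[ 0.75178961 -0.01921815  0.106     ]]
t 2.02 d [  7.6   6.2 158.1] w [-0.001  0.    -0.144] j [ 0.28  0.46 -0.48  1.58  0.23  1.16 -0.12] F [ 1.3 -0.1  0.1] open 0.0917
```

```bash
python3 -m inch '[{"grip":0.2,"dx":8,"dy":6,"dz":30,"wx":0,"wy":0,"wz":-0.14},{"grip":0.2,"dx":8,"dy":6,"dz":80,"wx":0,"wy":0,"wz":-0.14},{"grip":0.2,"dx":8,"dy":6,"dz":130,"wx":0,"wy":0,"wz":-0.14},{"grip":0.2,"dx":8,"dy":6,"dz":160,"wx":0,"wy":0,"wz":-0.14},{"grip":0.2,"dx":8,"dy":6,"dz":171,"wx":0,"wy":0,"wz":-0.14}]' ; python3 -m inch '[{"grip":-1,"dx":0,"dy":0,"dz":0,"wx":0,"wy":0,"wz":0},{"grip":-1,"dx":0,"dy":0,"dz":0,"wx":0,"wy":0,"wz":0},{"grip":-1,"dx":0,"dy":0,"dz":0,"wx":0,"wy":0,"wz":0},{"grip":-1,"dx":0,"dy":0,"dz":0,"wx":0,"wy":0,"wz":0},{"grip":-1,"dx":0,"dy":0,"dz":0,"wx":0,"wy":0,"wz":0}]'; python3 -c "
from h import *
go(.615,-.0145,.054,3.14)"
```

```text
time: 2.65
tcp_pos: [0.6128, -0.0141, 0.0536]
tcp_rot: [[-0.255, 0.967, -0.004], [0.967, 0.255, -0.0], [0.001, -0.003, -1.0]]
contact_force: [0.2, -0.1, 1.7]
opening: 0.0558
grasp_force: 0.0
time: 3.28
tcp_pos: [0.6153, -0.0137, 0.0565]
tcp_rot: [[-0.257, 0.966, 0.002], [0.966, 0.257, 0.0], [-0.0, 0.002, -1.0]]
contact_force: [4.0, -0.4, 0.9]
opening: 0.0159
grasp_force: 30.0
t 3.27 d [-0.6 -0.5  2.5] w [ 0.002  0.002 -1.309] j [ 0.24  0.64 -0.45  1.74  0.36  0.83 -0.12] F [ 4.  -0.4  0.9] open 0.0159
```

```bash
python3 -m inch '[{"grip":-1,"dx":0,"dy":1,"dz":0,"wx":0,"wy":0,"wz":-0.14},{"grip":-1,"dx":0,"dy":2,"dz":0,"wx":0,"wy":0,"wz":-0.28},{"grip":-1,"dx":0,"dy":2,"dz":0,"wx":0,"wy":0,"wz":-0.42},{"grip":-1,"dx":0,"dy":2,"dz":0,"wx":0,"wy":0,"wz":-0.56},{"grip":-1,"dx":0,"dy":2,"dz":0,"wx":0,"wy":0,"wz":-0.7}]' ; python3 -m inch '[{"grip":-1,"dx":0,"dy":0,"dz":0,"wx":0,"wy":0,"wz":-0.14},{"grip":-1,"dx":0,"dy":0,"dz":0,"wx":0,"wy":0,"wz":-0.28},{"grip":-1,"dx":0,"dy":0,"dz":0,"wx":0,"wy":0,"wz":-0.42},{"grip":-1,"dx":0,"dy":0,"dz":0,"wx":0,"wy":0,"wz":-0.56},{"grip":-1,"dx":0,"dy":0,"dz":0,"wx":0,"wy":0,"wz":-0.64}]'; python3 -c "
from h import *
go(.615,-.0145,.054,3.14)"
```

```text
time: 3.9
tcp_pos: [0.6151, -0.014, 0.0564]
tcp_rot: [[-0.821, 0.57, -0.002], [0.57, 0.821, -0.001], [0.0, -0.002, -1.0]]
contact_force: [-5.9, -1.0, 8.1]
opening: 0.0155
grasp_force: 30.0
time: 4.53
tcp_pos: [0.6151, -0.0142, 0.0564]
tcp_rot: [[-0.999, -0.032, -0.002], [-0.032, 0.999, -0.002], [0.002, -0.002, -1.0]]
contact_force: [-5.8, -2.5, 12.0]
opening: 0.016
grasp_force: 30.4
t 4.53 d [ 0.1 -0.3  2.4] w [-0.002 -0.002  0.033] j [ 0.44  0.74 -0.78  1.72  0.62  0.95  1.01] F [-5.8 -2.5 12. ] open 0.016
```

```bash
python3 -m inch '[{"grip":0.2,"dx":0,"dy":0,"dz":0,"wx":0,"wy":0,"wz":0},{"grip":0.2,"dx":0,"dy":0,"dz":0,"wx":0,"wy":0,"wz":0.03},{"grip":0.2,"dx":0,"dy":0,"dz":-40,"wx":0,"wy":0,"wz":0.03},{"grip":0.2,"dx":0,"dy":0,"dz":-90,"wx":0,"wy":0,"wz":0.03},{"grip":-1,"dx":0,"dy":0,"dz":-120,"wx":0,"wy":0,"wz":0.03}]' |sed -n '2p;5p'; python3 -m inch '[{"grip":-1,"dx":-20,"dy":-20,"dz":0,"wx":0,"wy":0,"wz":0},{"grip":-1,"dx":-40,"dy":-50,"dz":0,"wx":0,"wy":0,"wz":0},{"grip":-1,"dx":-50,"dy":-80,"dz":0,"wx":0,"wy":0,"wz":0},{"grip":-1,"dx":-50,"dy":-80,"dz":0,"wx":0,"wy":0,"wz":0},{"grip":-1,"dx":-50,"dy":-80,"dz":0,"wx":0,"wy":0,"wz":0}]'; python3 -c "
from h import *
go(.663,-.094,.06,3.14)
f=arm.grab_frame('wrist'); cv2.imwrite('pics/w2.png',f['image'][:,:,::-1]); np.savez('w2.npz',**f)"
```

```text
tcp_pos: [0.6168, -0.0128, 0.1782]
opening: 0.0485
time: 5.78
tcp_pos: [0.6657, -0.0925, 0.1756]
tcp_rot: [[-1.0, 0.001, -0.0], [0.001, 1.0, 0.001], [0.0, 0.001, -1.0]]
contact_force: [0.4, 0.3, 0.2]
opening: 0.0017
grasp_force: 0.0
t 5.78 d [  2.7  -1.6 115.6] w [ 0.001 -0.     0.   ] j [ 0.54  0.69 -0.83  1.46  0.52  1.22  1.22] F [0.4 0.3 0.2] open 0.0017
```

View pics/w2.png

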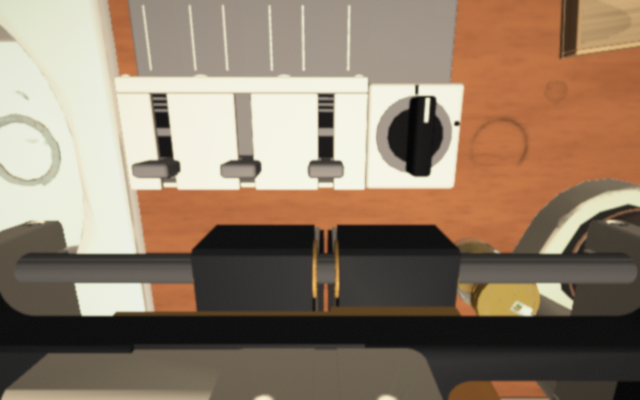

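The handle bar is now along the line mark at (421,135), so it is off. The tabs are at (326,170), (240,170) and (155,170).

```bash
python3 -c "
from h import *
f=np.load('w2.npz')
print(cast(f,[[326,161],[326,171],[240,171],[155,171]],.074).round(4).tolist())
print(cast(f,[[326,178]],.046).round(4).tolist())
print('roof front',cast(f,[[118,91],[367,93]],.044).round(4).tolist(),'rear',cast(f,[[132,189],[365,188]],.044).round(4).tolist(), 'handle',cast(f,[[424,97],[419,175]],.075).round(4).tolist())"
```

```text
[[0.6324, -0.0929, 0.074], [0.6406, -0.0929, 0.074], [0.6405, -0.1629, 0.074], [0.6403, -0.2321, 0.074]]
[[0.6515, -0.0929, 0.046]]
roof front [[0.576, -0.2707, 0.044], [0.5781, -0.0576, 0.044]] rear [[0.6618, -0.2714, 0.044], [0.6613, -0.057, 0.044]] handle [[0.5833, -0.0176, 0.075], [0.6438, -0.0173, 0.075]]
```

```bash
python3 -m inch '[{"grip":-1,"dx":-4,"dy":0,"dz":40,"wx":0,"wy":0,"wz":0},{"grip":-1,"dx":-4,"dy":0,"dz":80,"wx":0,"wy":0,"wz":0},{"grip":-1,"dx":-4,"dy":0,"dz":110,"wx":0,"wy":0,"wz":0},{"grip":-1,"dx":-4,"dy":0,"dz":118,"wx":0,"wy":0,"wz":0},{"grip":-1,"dx":-4,"dy":0,"dz":118,"wx":0,"wy":0,"wz":0}]' |sed -n '2p;4p'; python3 -m inch '[{"grip":-1,"dx":12,"dy":0,"dz":0,"wx":0,"wy":0,"wz":0},{"grip":-1,"dx":24,"dy":0,"dz":0,"wx":0,"wy":0,"wz":0},{"grip":-1,"dx":36,"dy":0,"dz":0,"wx":0,"wy":0,"wz":0},{"grip":-1,"dx":48,"dy":0,"dz":0,"wx":0,"wy":0,"wz":0},{"grip":-1,"dx":60,"dy":0,"dz":0,"wx":0,"wy":0,"wz":0}]';  python3 -m inch '[{"grip":-1,"dx":4,"dy":0,"dz":0,"wx":0,"wy":0,"wz":0},{"grip":-1,"dx":4,"dy":0,"dz":0,"wx":0,"wy":0,"wz":0},{"grip":-1,"dx":4,"dy":0,"dz":0,"wx":0,"wy":0,"wz":0},{"grip":-1,"dx":4,"dy":0,"dz":0,"wx":0,"wy":0,"wz":0},{"grip":-1,"dx":4,"dy":0,"dz":0,"wx":0,"wy":0,"wz":0}]' | sed -n '2p;4p'
```

```text
tcp_pos: [0.6702, -0.0925, 0.0582]
contact_force: [0.4, -0.6, 1.0]
time: 7.08
tcp_pos: [0.6111, -0.0927, 0.0594]
tcp_rot: [[-1.0, 0.001, 0.005], [0.001, 1.0, 0.001], [-0.005, 0.001, -1.0]]
contact_force: [6.5, 2.0, 1.2]
opening: 0.0001
grasp_force: 3.3
tcp_pos: [0.6073, -0.0927, 0.0593]
contact_force: [5.3, 1.9, 2.5]
```

```bash
python3 -m inch '[{"grip":-1,"dx":3,"dy":0,"dz":0,"wx":0,"wy":0,"wz":0},{"grip":-1,"dx":6,"dy":0,"dz":0,"wx":0,"wy":0,"wz":0},{"grip":-1,"dx":6,"dy":0,"dz":0,"wx":0,"wy":0,"wz":0},{"grip":-1,"dx":6,"dy":0,"dz":0,"wx":0,"wy":0,"wz":0},{"grip":-1,"dx":6,"dy":0,"dz":0,"wx":0,"wy":0,"wz":0}]' | sed -n '2p;4p';  python3 -m inch '[{"grip":-1,"dx":3,"dy":0,"dz":0,"wx":0,"wy":0,"wz":0},{"grip":-1,"dx":6,"dy":0,"dz":0,"wx":0,"wy":0,"wz":0},{"grip":-1,"dx":6,"dy":0,"dz":0,"wx":0,"wy":0,"wz":0},{"grip":-1,"dx":6,"dy":0,"dz":0,"wx":0,"wy":0,"wz":0},{"grip":-1,"dx":6,"dy":0,"dz":0,"wx":0,"wy":0,"wz":0}]' | sed -n '2p;4p'
```

```text
tcp_pos: [0.6066, -0.0927, 0.0597]
contact_force: [25.1, 2.4, -14.4]
tcp_pos: [0.6059, -0.0927, 0.0602]
contact_force: [44.4, 1.7, -31.1]
```

```bash
python3 -m inch '[{"grip":-1,"dx":-15,"dy":0,"dz":0,"wx":0,"wy":0,"wz":0},{"grip":-1,"dx":-45,"dy":0,"dz":0,"wx":0,"wy":0,"wz":0},{"grip":-1,"dx":-76,"dy":0,"dz":0,"wx":0,"wy":0,"wz":0},{"grip":-1,"dx":-78,"dy":-20,"dz":-40,"wx":0,"wy":0,"wz":0},{"grip":-1,"dx":-78,"dy":-70,"dz":-60,"wx":0,"wy":0,"wz":0}]' | sed -n '2p;4p';  python3 -m inch '[{"grip":-1,"dx":0,"dy":-40,"dz":0,"wx":0,"wy":0,"wz":0},{"grip":-1,"dx":0,"dy":-74,"dz":0,"wx":0,"wy":0,"wz":0},{"grip":-1,"dx":0,"dy":-74,"dz":0,"wx":0,"wy":0,"wz":0},{"grip":-1,"dx":0,"dy":-74,"dz":40,"wx":0,"wy":0,"wz":0},{"grip":-1,"dx":0,"dy":-74,"dz":60,"wx":0,"wy":0,"wz":0}]' | sed -n '2p;4p'
```

```text
tcp_pos: [0.6724, -0.1603, 0.1203]
contact_force: [0.8, -0.4, 0.4]
tcp_pos: [0.6702, -0.2365, 0.0561]
contact_force: [0.3, 0.7, 0.0]
```

Push to x = 0.606.

```bash
python3 -m inch '[{"grip":-1,"dx":12,"dy":0,"dz":-2,"wx":0,"wy":0,"wz":0},{"grip":-1,"dx":24,"dy":0,"dz":-2,"wx":0,"wy":0,"wz":0},{"grip":-1,"dx":36,"dy":0,"dz":-2,"wx":0,"wy":0,"wz":0},{"grip":-1,"dx":48,"dy":0,"dz":-2,"wx":0,"wy":0,"wz":0},{"grip":-1,"dx":60,"dy":0,"dz":-2,"wx":0,"wy":0,"wz":0}]' | sed -n '2p;4p';  python3 -m inch '[{"grip":-1,"dx":4,"dy":0,"dz":0,"wx":0,"wy":0,"wz":0},{"grip":-1,"dx":8,"dy":0,"dz":0,"wx":0,"wy":0,"wz":0},{"grip":-1,"dx":9,"dy":0,"dz":0,"wx":0,"wy":0,"wz":0},{"grip":-1,"dx":9,"dy":0,"dz":0,"wx":0,"wy":0,"wz":0},{"grip":-1,"dx":9,"dy":0,"dz":0,"wx":0,"wy":0,"wz":0}]' | sed -n '2p;4p'
```

```text
tcp_pos: [0.6127, -0.2368, 0.0614]
contact_force: [6.4, 1.2, -0.0]
tcp_pos: [0.6066, -0.2368, 0.0615]
contact_force: [15.7, 1.8, -7.3]
```

```bash
python3 -m inch '[{"grip":-1,"dx":-15,"dy":0,"dz":0,"wx":0,"wy":0,"wz":0},{"grip":-1,"dx":-45,"dy":0,"dz":0,"wx":0,"wy":0,"wz":0},{"grip":-1,"dx":-72,"dy":0,"dz":0,"wx":0,"wy":0,"wz":0},{"grip":-1,"dx":-72,"dy":0,"dz":-50,"wx":0,"wy":0,"wz":0},{"grip":-1,"dx":-60,"dy":0,"dz":-110,"wx":0,"wy":0,"wz":0}]' | sed -n '2p;4p';  python3 -m inch '[{"grip":0.5,"dx":55,"dy":0,"dz":-10,"wx":0,"wy":0,"wz":0},{"grip":0.5,"dx":110,"dy":0,"dz":-20,"wx":0,"wy":0,"wz":0},{"grip":0.5,"dx":140,"dy":0,"dz":-20,"wx":0,"wy":0,"wz":0},{"grip":0.5,"dx":140,"dy":0,"dz":-20,"wx":0,"wy":0,"wz":0},{"grip":0.5,"dx":140,"dy":0,"dz":-20,"wx":0,"wy":0,"wz":0}]' | sed -n '2p;4p';python3 -c "
from h import *
go(.541,-.237,.016,3.14)
for n in ('top','wrist'):
  f=arm.grab_frame(n); np.savez(n+'3.npz',**f); im=f['image'][:,:,::-1]
  cv2.imwrite('pics/%s3.png'%n,im if n=='wrist' else cv2.resize(im[170:305,195:420],(795,477),interpolation=cv2.INTER_CUBIC))"
```

```text
tcp_pos: [0.6617, -0.2374, 0.17]
contact_force: [1.0, -0.5, 0.0]
tcp_pos: [0.523, -0.2377, 0.1902]
contact_force: [0.2, 0.6, 0.3]
t 12.7 d [-17.9   0.9 174.3] w [-0.001  0.     0.   ] j [ 0.95  0.54 -0.9   1.7   0.46  1.13  1.48] F [0.2 0.6 0.3] open 0.046
```

View pics/wrist3.png

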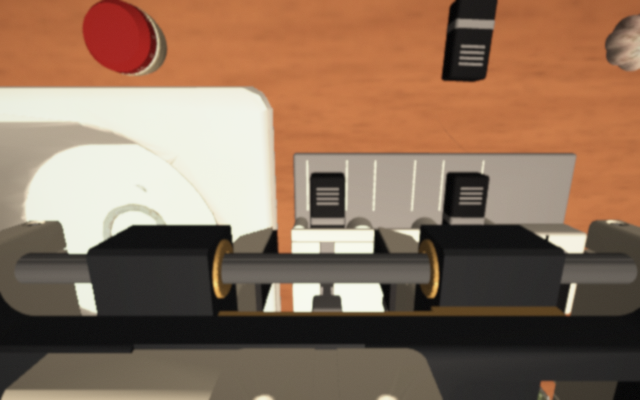

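View pics/top3.png

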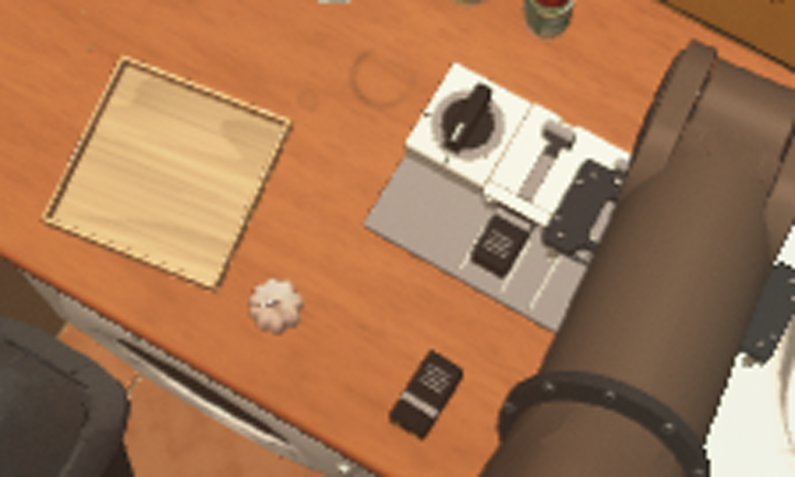

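Both packs stand out on the apron, at (328,195) and (467,195) in the wrist view, and the isolator is off in the top view.

```bash
python3 -c "
from h import *
f=np.load('wrist3.npz')
print(cast(f,[[311,174],[345,174],[446,173],[484,173]],.034).round(4).tolist())
print('flat',cast(f,[[443,80],[488,80],[452,0],[496,0]],.026).round(4).tolist())
print('base',cast(f,[[293,154],[574,154]],.008).round(4).tolist())
go(.538,-.237,.016,3.14)"
```

```text
[[0.5102, -0.2526, 0.034], [0.5102, -0.2191, 0.034], [0.5094, -0.1195, 0.034], [0.5094, -0.0821, 0.034]]
flat [[0.422, -0.1274, 0.026], [0.4221, -0.0849, 0.026], [0.3547, -0.1253, 0.026], [0.3548, -0.086, 0.026]]
base [[0.4934, -0.2725, 0.008], [0.4938, 0.023, 0.008]]
t 12.8 d [-1.430e+01  1.000e-01  1.739e+02] w [0.    0.    0.001] j [ 0.94  0.54 -0.9   1.69  0.46  1.13  1.48] F [-0.2  0.  -0.4] open 0.0539
```

```bash
python3 -m inch '[{"grip":0.4,"dx":-12,"dy":0,"dz":50,"wx":0,"wy":0,"wz":0},{"grip":0.4,"dx":-12,"dy":0,"dz":100,"wx":0,"wy":0,"wz":0},{"grip":0.4,"dx":-12,"dy":0,"dz":145,"wx":0,"wy":0,"wz":0},{"grip":0.4,"dx":-12,"dy":0,"dz":168,"wx":0,"wy":0,"wz":0},{"grip":0.4,"dx":-12,"dy":0,"dz":175,"wx":0,"wy":0,"wz":0}]' | sed -n '2p;4p';  python3 -m inch '[{"grip":-1,"dx":0,"dy":0,"dz":0,"wx":0,"wy":0,"wz":0},{"grip":-1,"dx":0,"dy":0,"dz":0,"wx":0,"wy":0,"wz":0},{"grip":-1,"dx":0,"dy":0,"dz":0,"wx":0,"wy":0,"wz":0},{"grip":-1,"dx":0,"dy":0,"dz":0,"wx":0,"wy":0,"wz":0},{"grip":-1,"dx":0,"dy":0,"dz":0,"wx":0,"wy":0,"wz":0}]' | sed -n '2p;4,6p'; python3 -m inch '[{"grip":-1,"dx":10,"dy":0,"dz":0,"wx":0,"wy":0,"wz":0},{"grip":-1,"dx":20,"dy":0,"dz":0,"wx":0,"wy":0,"wz":0},{"grip":-1,"dx":30,"dy":0,"dz":-2,"wx":0,"wy":0,"wz":0},{"grip":-1,"dx":36,"dy":0,"dz":-20,"wx":0,"wy":0,"wz":0},{"grip":-1,"dx":36,"dy":0,"dz":-60,"wx":0,"wy":0,"wz":0}]' | sed -n '2p;4,6p'
```

```text
tcp_pos: [0.5347, -0.2365, 0.0129]
contact_force: [-0.3, -0.8, 0.2]
tcp_pos: [0.5355, -0.2374, 0.0157]
contact_force: [-1.3, 0.7, 6.9]
opening: 0.0359
grasp_force: 29.9
tcp_pos: [0.4964, -0.2372, 0.0747]
contact_force: [0.3, -0.1, 0.2]
opening: 0.0358
grasp_force: 29.9
```

```bash
python3 -m inch '[{"grip":-1,"dx":0,"dy":10,"dz":-40,"wx":0,"wy":0,"wz":0},{"grip":-1,"dx":12,"dy":60,"dz":-60,"wx":0,"wy":0,"wz":0},{"grip":-1,"dx":24,"dy":110,"dz":-60,"wx":0,"wy":0,"wz":0},{"grip":-1,"dx":36,"dy":160,"dz":-60,"wx":0,"wy":0,"wz":0},{"grip":-1,"dx":48,"dy":210,"dz":-60,"wx":0,"wy":0,"wz":0}]' | sed -n '2p;5,6p';  python3 -m inch '[{"grip":-1,"dx":5,"dy":50,"dz":0,"wx":0,"wy":0,"wz":0},{"grip":-1,"dx":10,"dy":100,"dz":0,"wx":0,"wy":0,"wz":0},{"grip":-1,"dx":14,"dy":150,"dz":0,"wx":0,"wy":0,"wz":0},{"grip":-1,"dx":14,"dy":200,"dz":0,"wx":0,"wy":0,"wz":-0.14},{"grip":-1,"dx":14,"dy":240,"dz":0,"wx":0,"wy":0,"wz":-0.14}]' | sed -n '2p;5,6p'; python3 -c "
from h import *
go(.434,.232,.0145,3.28)
f=arm.grab_frame('wrist'); np.savez('w4.npz',**f); im=f['image'][:,:,::-1]
cv2.imwrite('pics/w4.png',im)"
```

```text
tcp_pos: [0.45, -0.026, 0.1356]
opening: 0.0356
grasp_force: 29.9
tcp_pos: [0.4366, 0.2145, 0.1356]
opening: 0.0358
grasp_force: 29.9
t 15.93 d [1.000e-01 1.780e+01 1.211e+02] w [-0.     0.     0.004] j [ 0.15  0.5  -0.97  1.96  0.5   0.95  0.65] F [ 1.  -0.3 -1.6] open 0.0358
```

View pics/w4.png

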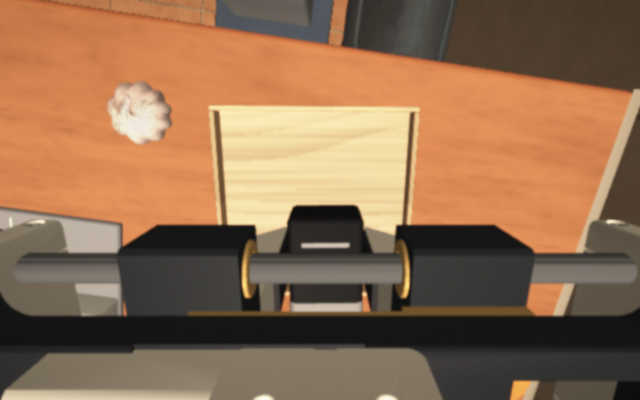

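The tray's near wall runs from (210,107) to (419,107) and is aligned with the tool. The pack is still held, at (325,250).

```bash
python3 -c "
from h import *
f=np.load('w4.npz')
a=cast(f,[[210,107],[419,107]],.022);print(a.round(4).tolist())
d=a[1]-a[0];print(np.linalg.norm(d)); yw=np.arctan2(-d[0],d[1]);x=np.array([np.cos(yw),np.sin(yw)]);y=np.array([-x[1],x[0]]);c=a.mean(0)[:2]+.086*x;print('tray',c,yw)
for s in(1,-1): p=c+s*.034*y; print(p,p-.009*x)"
```

```text
[[0.375, 0.1103, 0.022], [0.351, 0.2782, 0.022]]
0.16961694808254232
tray [0.44811767 0.2064189 ] 0.14172260163251588
[0.44331521 0.24007802] [0.43440544 0.23880679]
[0.45292012 0.17275978] [0.44401035 0.17148854]
```

```bash
python3 -m inch '[{"grip":-1,"dx":0,"dy":20,"dz":20,"wx":0,"wy":0,"wz":0},{"grip":-1,"dx":0,"dy":20,"dz":60,"wx":0,"wy":0,"wz":0},{"grip":-1,"dx":0,"dy":20,"dz":100,"wx":0,"wy":0,"wz":0},{"grip":-1,"dx":0,"dy":20,"dz":116,"wx":0,"wy":0,"wz":0},{"grip":-1,"dx":0,"dy":20,"dz":121,"wx":0,"wy":0,"wz":0}]' | sed -n '2p;4,6p';  python3 -m inch '[{"grip":-1,"dx":0,"dy":0,"dz":2,"wx":0,"wy":0,"wz":0},{"grip":0.1,"dx":0,"dy":0,"dz":2,"wx":0,"wy":0,"wz":0},{"grip":0.1,"dx":0,"dy":0,"dz":2,"wx":0,"wy":0,"wz":0},{"grip":0.1,"dx":0,"dy":0,"dz":2,"wx":0,"wy":0,"wz":0},{"grip":0.1,"dx":0,"dy":0,"dz":2,"wx":0,"wy":0,"wz":0}]' | sed -n '2p;4,6p'; python3 -m inch '[{"grip":0.1,"dx":0,"dy":0,"dz":-30,"wx":0,"wy":0,"wz":0},{"grip":0.1,"dx":0,"dy":0,"dz":-80,"wx":0,"wy":0,"wz":0},{"grip":0.4,"dx":-20,"dy":-40,"dz":-120,"wx":0,"wy":0,"wz":0.14},{"grip":0.4,"dx":-40,"dy":-100,"dz":-120,"wx":0,"wy":0,"wz":0.14},{"grip":0.4,"dx":-60,"dy":-155,"dz":-120,"wx":0,"wy":0,"wz":0.14}]' | sed -n '2p;4,6p';python3 -c "
from h import *
go(.536,-.095,.0155,3.14)"
```

```text
tcp_pos: [0.4344, 0.2324, 0.0139]
contact_force: [0.3, 0.5, -0.8]
opening: 0.0357
grasp_force: 29.9
tcp_pos: [0.4346, 0.2326, 0.0119]
contact_force: [0.2, -0.2, -0.4]
opening: 0.0505
grasp_force: 0.0
tcp_pos: [0.5165, 0.0856, 0.1326]
contact_force: [0.9, 0.9, -0.1]
opening: 0.064
grasp_force: 0.0
t 17.85 d [ -19.4 -180.6  117.2] w [-0.     0.002  0.001] j [ 0.38  0.54 -0.9   1.88  0.51  0.97  0.82] F [ 0.9  0.9 -0.1] open 0.064
```

```bash
python3 -m inch '[{"grip":0.4,"dx":-5,"dy":-50,"dz":0,"wx":0,"wy":0,"wz":0},{"grip":0.4,"dx":-5,"dy":-100,"dz":0,"wx":0,"wy":0,"wz":0},{"grip":0.4,"dx":-5,"dy":-150,"dz":0,"wx":0,"wy":0,"wz":0},{"grip":0.4,"dx":-5,"dy":-178,"dz":0,"wx":0,"wy":0,"wz":0},{"grip":0.4,"dx":-5,"dy":-178,"dz":0,"wx":0,"wy":0,"wz":0}]' | sed -n '2p'; python3 -c "
from h import *
f=arm.grab_frame('wrist'); np.savez('w5.npz',**f); im=f['image']
for r in (170,180,190,200,210):
  m=np.where(im[r,200:460].max(1)<70)[0]+200; print(r,m.min(),m.max(),len(m),cast(f,[[m.min(),r],[m.max(),r]],.034).round(4).tolist()) if len(m) else print(r)
go(.536,-.095,.0155,3.14)"
```

```text
tcp_pos: [0.5199, -0.0935, 0.1313]
170
180
190 308 346 39 [[0.5095, -0.1086, 0.034], [0.5097, -0.0778, 0.034]]
200 307 347 41 [[0.5179, -0.1096, 0.034], [0.5181, -0.0769, 0.034]]
210 307 347 15 [[0.5264, -0.1098, 0.034], [0.5266, -0.0768, 0.034]]
t 18.52 d [-16.   -3.6 116.1] w [ 0.    -0.    -0.001] j [ 0.72  0.54 -0.9   1.87  0.51  0.97  1.16] F [ 0.3  1.1 -0.7] open 0.0645
```

```bash
python3 -m inch '[{"grip":0.4,"dx":-16,"dy":0,"dz":30,"wx":0,"wy":0,"wz":0},{"grip":0.4,"dx":-16,"dy":0,"dz":60,"wx":0,"wy":0,"wz":0},{"grip":0.4,"dx":-16,"dy":0,"dz":90,"wx":0,"wy":0,"wz":0},{"grip":0.4,"dx":-16,"dy":0,"dz":110,"wx":0,"wy":0,"wz":0},{"grip":0.4,"dx":-16,"dy":0,"dz":116,"wx":0,"wy":0,"wz":0}]' | sed -n '2p;4p';  python3 -m inch '[{"grip":-1,"dx":0,"dy":0,"dz":0,"wx":0,"wy":0,"wz":0},{"grip":-1,"dx":0,"dy":0,"dz":0,"wx":0,"wy":0,"wz":0},{"grip":-1,"dx":0,"dy":0,"dz":0,"wx":0,"wy":0,"wz":0},{"grip":-1,"dx":0,"dy":0,"dz":0,"wx":0,"wy":0,"wz":0},{"grip":-1,"dx":0,"dy":0,"dz":0,"wx":0,"wy":0,"wz":0}]' | sed -n '2p;4,6p'; python3 -m inch '[{"grip":-1,"dx":10,"dy":0,"dz":0,"wx":0,"wy":0,"wz":0},{"grip":-1,"dx":20,"dy":0,"dz":0,"wx":0,"wy":0,"wz":0},{"grip":-1,"dx":30,"dy":0,"dz":-2,"wx":0,"wy":0,"wz":0},{"grip":-1,"dx":36,"dy":0,"dz":-20,"wx":0,"wy":0,"wz":0},{"grip":-1,"dx":36,"dy":0,"dz":-60,"wx":0,"wy":0,"wz":0}]' | sed -n '2p;4,6p';python3 -c "
from h import *
go(.444,.169,.0145,3.28)"
```

```text
tcp_pos: [0.5358, -0.0896, 0.0149]
contact_force: [-0.4, 0.0, -0.4]
tcp_pos: [0.5367, -0.0909, 0.0164]
contact_force: [-2.0, -1.6, 6.0]
opening: 0.0357
grasp_force: 30.0
tcp_pos: [0.4977, -0.0907, 0.0757]
contact_force: [1.0, -0.4, -0.3]
opening: 0.0354
grasp_force: 30.0
t 20.4 d [ 53.5 259.6  61.5] w [ 0.001 -0.005 -0.139] j [ 0.69  0.59 -0.85  1.97  0.59  0.85  1.09] F [ 1.  -0.4 -0.3] open 0.0354
```

```bash
python3 -m inch '[{"grip":-1,"dx":10,"dy":10,"dz":-40,"wx":0,"wy":0,"wz":0},{"grip":-1,"dx":22,"dy":60,"dz":-60,"wx":0,"wy":0,"wz":0},{"grip":-1,"dx":34,"dy":110,"dz":-60,"wx":0,"wy":0,"wz":0},{"grip":-1,"dx":44,"dy":160,"dz":-60,"wx":0,"wy":0,"wz":0},{"grip":-1,"dx":53,"dy":210,"dz":-60,"wx":0,"wy":0,"wz":-0.14}]' | sed -n '2p;5,6p';  python3 -m inch '[{"grip":-1,"dx":0,"dy":40,"dz":0,"wx":0,"wy":0,"wz":0},{"grip":-1,"dx":-7,"dy":50,"dz":0,"wx":0,"wy":0,"wz":0},{"grip":-1,"dx":-7,"dy":50,"dz":30,"wx":0,"wy":0,"wz":0},{"grip":-1,"dx":-7,"dy":50,"dz":60,"wx":0,"wy":0,"wz":0},{"grip":-1,"dx":-7,"dy":50,"dz":80,"wx":0,"wy":0,"wz":0}]' | sed -n '2p;5,6p'; python3 -c "
from h import *
go(.444,.169,.0145,3.28)"
```

```text
tcp_pos: [0.4463, 0.1205, 0.1367]
opening: 0.036
grasp_force: 30.0
tcp_pos: [0.4471, 0.1684, 0.0548]
opening: 0.0362
grasp_force: 30.0
t 21.65 d [ 2.9  1.1 40.3] w [-0.001 -0.002 -0.   ] j [ 0.17  0.59 -0.87  2.06  0.64  0.79  0.61] F [ 0.7 -0.4 -1.5] open 0.0362
```

```bash
python3 -m inch '[{"grip":-1,"dx":3,"dy":0,"dz":20,"wx":0,"wy":0,"wz":0},{"grip":-1,"dx":3,"dy":0,"dz":34,"wx":0,"wy":0,"wz":0},{"grip":-1,"dx":3,"dy":0,"dz":39,"wx":0,"wy":0,"wz":0},{"grip":-1,"dx":3,"dy":0,"dz":41,"wx":0,"wy":0,"wz":0},{"grip":-1,"dx":3,"dy":0,"dz":42,"wx":0,"wy":0,"wz":0}]' | sed -n '2p;4,6p';  python3 -m inch '[{"grip":0.1,"dx":0,"dy":0,"dz":0,"wx":0,"wy":0,"wz":0},{"grip":0.1,"dx":0,"dy":0,"dz":0,"wx":0,"wy":0,"wz":0},{"grip":0.1,"dx":0,"dy":0,"dz":0,"wx":0,"wy":0,"wz":0},{"grip":0.1,"dx":0,"dy":0,"dz":-30,"wx":0,"wy":0,"wz":0},{"grip":0.1,"dx":0,"dy":0,"dz":-80,"wx":0,"wy":0,"wz":0}]' | sed -n '2p;4,6p'; python3 -c "
from h import *
go(.388,-.107,.25,3.14)"
```

```text
tcp_pos: [0.4449, 0.1696, 0.0141]
contact_force: [-0.1, -0.2, -1.5]
opening: 0.0357
grasp_force: 30.0
tcp_pos: [0.4435, 0.1691, 0.0937]
contact_force: [1.0, 0.1, 0.3]
opening: 0.0507
grasp_force: 0.0
t 22.9 d [  93.8 -265.7 -155.9] w [-0.001 -0.003  0.141] j [ 0.21  0.54 -0.92  2.03  0.57  0.86  0.68] F [1.  0.1 0.3] open 0.0507
```

```bash
python3 -m inch '[{"grip":0.4,"dx":-5,"dy":-55,"dz":-20,"wx":0,"wy":0,"wz":0.14},{"grip":0.4,"dx":-10,"dy":-110,"dz":-60,"wx":0,"wy":0,"wz":0.14},{"grip":0.4,"dx":-15,"dy":-165,"dz":-100,"wx":0,"wy":0,"wz":0.14},{"grip":0.4,"dx":-20,"dy":-220,"dz":-110,"wx":0,"wy":0,"wz":0.14},{"grip":0.4,"dx":-25,"dy":-270,"dz":-110,"wx":0,"wy":0,"wz":0.14}]' | sed -n '2p';python3 -c "
from h import *
go(.388,-.107,.25,3.14)
a=[]
for n in ('top','wrist'):
  f=arm.grab_frame(n); np.savez(n+'6.npz',**f); im=f['image'][:,:,::-1]
  a.append(cv2.resize(im if n=='wrist' else im[170:305,195:420],(640,400)))
cv2.imwrite('pics/both6.png',cv2.resize(np.vstack(a),(480,600)))"
```

```text
tcp_pos: [0.5076, -0.0968, 0.2054]
t 23.52 d [119.5 -10.5 -44.9] w [-0.001  0.003 -0.   ] j [ 0.8   0.45 -0.97  1.81  0.41  1.1   1.25] F [0.9 0.5 0.6] open 0.0642
```

View pics/both6.png

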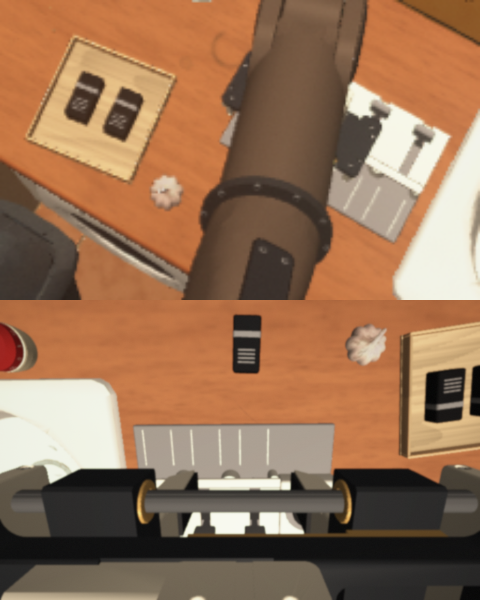

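Both charged packs lie flat and side by side in the tray. The flat pack is at about (328,59) in the full-size wrist view. Next I'll measure it with a mask.

```bash
cat > flat.py <<'E'
from h import *
def flat(f,r0=0,r1=150,c0=250,c1=420,z=.026):
    m=np.zeros((400,640),np.uint8);im=f['image'][r0:r1,c0:c1].astype(int)
    m[r0:r1,c0:c1]=((im.max(2)-im.min(2)<40)&(im.max(2)<170))
    m=cv2.morphologyEx(m,cv2.MORPH_CLOSE,np.ones((7,7)))
    c=max(rows(f,m),key=len); print('bbox',c.min(0),c.max(0))
    p=cast(f,c,z)[:,:2].astype(np.float32); r=cv2.minAreaRect(p*1000); print('rect mm',r)
E
python3 -c "
from flat import *
f=np.load('wrist6.npz');flat(f)"
```

```text
bbox [311  20] [347  96]
rect mm ((386.5613098144531, -103.08866882324219), (34.12721252441406, 68.56948852539062), 87.80523681640625)
```

```bash
python3 -m inch '[{"grip":0.4,"dx":50,"dy":-3,"dz":0,"wx":0,"wy":0,"wz":0.04},{"grip":0.4,"dx":100,"dy":-6,"dz":0,"wx":0,"wy":0,"wz":0.04},{"grip":0.4,"dx":139,"dy":-6,"dz":30,"wx":0,"wy":0,"wz":0.04},{"grip":0.4,"dx":139,"dy":-6,"dz":80,"wx":0,"wy":0,"wz":0.04},{"grip":0.4,"dx":139,"dy":-6,"dz":120,"wx":0,"wy":0,"wz":0.04}]' | sed -n '2,3p';python3 -c "
from h import *
go(.3686,-.1026,.011,3.10)
f=arm.grab_frame('wrist'); np.savez('w7.npz',**f); im=f['image'][:,:,::-1]
cv2.imwrite('pics/w7.png',im)"
```

```text
tcp_pos: [0.3668, -0.1006, 0.0826]
tcp_rot: [[-0.999, 0.042, 0.0], [0.042, 0.999, -0.001], [-0.0, -0.001, -1.0]]
t 24.25 d [-1.9 -1.9 71.6] w [-0.001  0.    -0.   ] j [ 0.88  0.4  -0.92  2.25  0.51  0.7   1.13] F [ 0.  -0.2 -0.2] open 0.0643
```

View pics/w7.png

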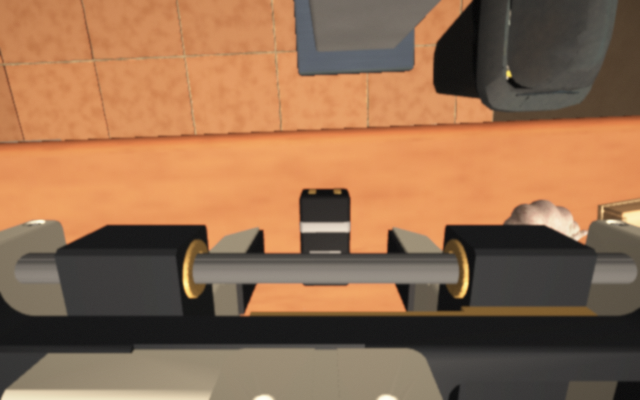

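The flat pack sits between the fingers at (325,240), aligned with the tool.

```bash
python3 -c "
from h import *
f=np.load('w7.npz');print(cast(f,[[302,197],[348,197]],.026).round(4))"; python3 -m inch '[{"grip":0.4,"dx":-2,"dy":-1,"dz":30,"wx":0,"wy":0,"wz":0},{"grip":0.4,"dx":-2,"dy":-1,"dz":60,"wx":0,"wy":0,"wz":0},{"grip":0.4,"dx":-2,"dy":-1,"dz":71,"wx":0,"wy":0,"wz":0},{"grip":-1,"dx":-2,"dy":-1,"dz":71,"wx":0,"wy":0,"wz":0},{"grip":-1,"dx":-2,"dy":-1,"dz":71,"wx":0,"wy":0,"wz":0}]' | sed -n '2p;4,6p'; python3 -m inch '[{"grip":-1,"dx":0,"dy":0,"dz":0,"wx":0,"wy":0,"wz":0},{"grip":-1,"dx":0,"dy":0,"dz":0,"wx":0,"wy":0,"wz":0},{"grip":-1,"dx":0,"dy":0,"dz":-20,"wx":0,"wy":0,"wz":0},{"grip":-1,"dx":-10,"dy":-30,"dz":-40,"wx":0,"wy":0,"wz":-0.04},{"grip":-1,"dx":-55,"dy":-65,"dz":-40,"wx":0,"wy":0,"wz":-0.04}]'; python3 -c "
from h import *
go(.480,-.1645,.021,3.14)"
```

```text
[[ 0.3518 -0.1171  0.026 ]
 [ 0.3531 -0.0855  0.026 ]]
tcp_pos: [0.3703, -0.1014, 0.0137]
contact_force: [-0.0, 0.4, 0.3]
opening: 0.0491
grasp_force: 0.0
time: 25.55
tcp_pos: [0.4209, -0.1696, 0.0542]
tcp_rot: [[-1.0, -0.0, -0.0], [-0.0, 1.0, -0.002], [0.0, -0.002, -1.0]]
contact_force: [2.1, 0.2, -0.5]
opening: 0.0358
grasp_force: 30.0
t 25.55 d [-59.1   5.1  33.2] w [-0.002 -0.     0.002] j [ 0.9   0.55 -0.84  2.12  0.62  0.74  1.23] F [ 2.1  0.2 -0.5] open 0.0358
```

```bash
python3 -m inch '[{"grip":-1,"dx":-20,"dy":5,"dz":0,"wx":0,"wy":0,"wz":0},{"grip":-1,"dx":-45,"dy":5,"dz":10,"wx":0,"wy":0,"wz":0},{"grip":-1,"dx":-65,"dy":5,"dz":24,"wx":0,"wy":0,"wz":0},{"grip":-1,"dx":-75,"dy":5,"dz":30,"wx":0,"wy":0,"wz":0},{"grip":-1,"dx":-79,"dy":5,"dz":31,"wx":0,"wy":0,"wz":0}]';  python3 -c "
from h import *
go(.545,-.1645,.0235,3.14)"
```

```text
time: 26.18
tcp_pos: [0.5007, -0.1635, 0.0216]
tcp_rot: [[-1.0, 0.001, -0.001], [0.001, 1.0, 0.0], [0.001, 0.0, -1.0]]
contact_force: [-0.9, 1.1, 0.4]
opening: 0.0357
grasp_force: 30.0
t 26.18 d [-44.3  -1.   -2. ] w [ 0.    -0.001  0.001] j [ 0.76  0.68 -0.77  1.97  0.67  0.77  1.16] F [-0.9  1.1  0.4] open 0.0357
```

Force is clean; insert to x = 0.545.

```bash
python3 -m inch '[{"grip":-1,"dx":-8,"dy":-1,"dz":-2,"wx":0,"wy":0,"wz":0},{"grip":-1,"dx":-16,"dy":-1,"dz":-2,"wx":0,"wy":0,"wz":0},{"grip":-1,"dx":-24,"dy":-1,"dz":-2,"wx":0,"wy":0,"wz":0},{"grip":-1,"dx":-32,"dy":-1,"dz":-2,"wx":0,"wy":0,"wz":0},{"grip":-1,"dx":-44,"dy":-1,"dz":-2,"wx":0,"wy":0,"wz":0}]'
```

```text
time: 26.8
tcp_pos: [0.5454, -0.1647, 0.0237]
tcp_rot: [[-1.0, 0.001, -0.0], [0.001, 1.0, -0.0], [0.0, -0.0, -1.0]]
contact_force: [-0.2, 1.0, -0.1]
opening: 0.0359
grasp_force: 30.0
```

```bash
python3 -m inch '[{"grip":0.1,"dx":0,"dy":0,"dz":0,"wx":0,"wy":0,"wz":0},{"grip":0.1,"dx":0,"dy":0,"dz":0,"wx":0,"wy":0,"wz":0},{"grip":0.1,"dx":0,"dy":0,"dz":0,"wx":0,"wy":0,"wz":0},{"grip":0.1,"dx":0,"dy":0,"dz":-40,"wx":0,"wy":0,"wz":0},{"grip":-1,"dx":20,"dy":0,"dz":-90,"wx":0,"wy":0,"wz":0.1}]'|sed -n '2p;5p'; python3 -m inch '[{"grip":-1,"dx":30,"dy":0,"dz":0,"wx":0,"wy":0,"wz":0.17},{"grip":-1,"dx":60,"dy":0,"dz":0,"wx":0,"wy":0,"wz":0.34},{"grip":-1,"dx":70,"dy":0,"dz":0,"wx":0,"wy":0,"wz":0.51},{"grip":-1,"dx":70,"dy":0,"dz":0,"wx":0,"wy":0,"wz":0.68},{"grip":-1,"dx":70,"dy":0,"dz":0,"wx":0,"wy":0,"wz":0.85}]'|sed -n '2p;5p'; python3 -m inch '[{"grip":-1,"dx":0,"dy":0,"dz":0,"wx":0,"wy":0,"wz":0.17},{"grip":-1,"dx":0,"dy":0,"dz":0,"wx":0,"wy":0,"wz":0.34},{"grip":-1,"dx":0,"dy":0,"dz":0,"wx":0,"wy":0,"wz":0.51},{"grip":-1,"dx":0,"dy":0,"dz":0,"wx":0,"wy":0,"wz":0.62},{"grip":-1,"dx":0,"dy":0,"dz":0,"wx":0,"wy":0,"wz":0.62}]'|sed -n '2,3p;5p'; python3 -c "
from h import *
go(.48,-.1645,.018,1.57)
f=arm.grab_frame('wrist'); np.savez('w8.npz',**f); im=f['image'][:,:,::-1]
cv2.imwrite('pics/w8.png',im)"
```

```text
tcp_pos: [0.5248, -0.1644, 0.114]
opening: 0.0444
tcp_pos: [0.4548, -0.1577, 0.1139]
opening: 0.0012
tcp_pos: [0.4551, -0.1575, 0.1139]
tcp_rot: [[-0.001, 1.0, 0.0], [1.0, 0.001, -0.0], [-0.0, 0.0, -1.0]]
opening: 0.0004
t 28.68 d [-7.  24.9 95.9] w [0.    0.    0.002] j [ 0.62  0.39 -0.51  2.02  0.26  0.79 -0.04] F [ 0.3 -0.1  0.3] open 0.0004
```

View pics/w8.png

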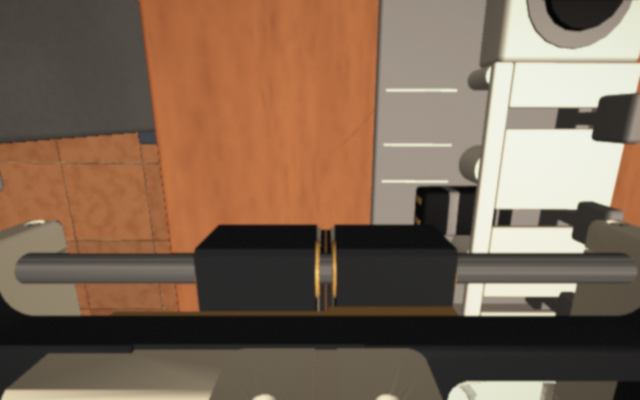

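The flat pack protrudes from the middle bay at about (447,210). I'll go down in front of it and push.

```bash
python3 -m inch '[{"grip":-1,"dx":-7,"dy":0,"dz":30,"wx":0,"wy":0,"wz":0},{"grip":-1,"dx":-7,"dy":0,"dz":60,"wx":0,"wy":0,"wz":0},{"grip":-1,"dx":-7,"dy":0,"dz":85,"wx":0,"wy":0,"wz":0},{"grip":-1,"dx":-7,"dy":0,"dz":93,"wx":0,"wy":0,"wz":0},{"grip":-1,"dx":-7,"dy":10,"dz":93,"wx":0,"wy":0,"wz":0}]'|sed -n '2p;4p'; python3 -m inch '[{"grip":-1,"dx":0,"dy":10,"dz":0,"wx":0,"wy":0,"wz":0},{"grip":-1,"dx":0,"dy":20,"dz":0,"wx":0,"wy":0,"wz":0},{"grip":-1,"dx":0,"dy":30,"dz":0,"wx":0,"wy":0,"wz":0},{"grip":-1,"dx":0,"dy":40,"dz":0,"wx":0,"wy":0,"wz":0},{"grip":-1,"dx":0,"dy":50,"dz":0,"wx":0,"wy":0,"wz":0}]'|sed -n '2p;4p'; python3 -m inch '[{"grip":-1,"dx":0,"dy":5,"dz":0,"wx":0,"wy":0,"wz":0},{"grip":-1,"dx":0,"dy":10,"dz":0,"wx":0,"wy":0,"wz":0},{"grip":-1,"dx":0,"dy":10,"dz":0,"wx":0,"wy":0,"wz":0},{"grip":-1,"dx":0,"dy":10,"dz":0,"wx":0,"wy":0,"wz":0},{"grip":-1,"dx":0,"dy":10,"dz":0,"wx":0,"wy":0,"wz":0}]'|sed -n '2p;4p'
```

```text
tcp_pos: [0.4649, -0.1646, 0.0207]
contact_force: [0.2, -0.3, 0.7]
tcp_pos: [0.5159, -0.1646, 0.0207]
contact_force: [-1.3, -0.4, 1.0]
tcp_pos: [0.5252, -0.1646, 0.0208]
contact_force: [0.7, 0.7, 0.0]
```

```bash
for i in 1; do python3 -m inch '[{"grip":-1,"dx":0,"dy":3,"dz":0,"wx":0,"wy":0,"wz":0},{"grip":-1,"dx":0,"dy":6,"dz":0,"wx":0,"wy":0,"wz":0},{"grip":-1,"dx":0,"dy":9,"dz":0,"wx":0,"wy":0,"wz":0},{"grip":-1,"dx":0,"dy":12,"dz":0,"wx":0,"wy":0,"wz":0},{"grip":-1,"dx":0,"dy":14,"dz":0,"wx":0,"wy":0,"wz":0}]'|sed -n '2p;4p'; done; python3 -c "
from h import *
f=arm.grab_frame('wrist'); np.savez('w9.npz',**f); im=f['image'][:,:,::-1]
cv2.imwrite('pics/w9.png',im[:260,250:640])"
```

```text
tcp_pos: [0.5395, -0.1646, 0.0207]
contact_force: [-2.0, -0.4, 0.1]
```

View pics/w9.png

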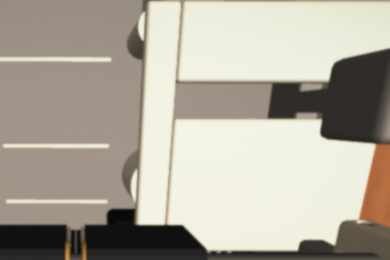

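The pack's end still shows slightly in front of the roof, at (120,217) in the crop. I'll keep pushing.

```bash
python3 -m inch '[{"grip":-1,"dx":0,"dy":2,"dz":0,"wx":0,"wy":0,"wz":0},{"grip":-1,"dx":0,"dy":4,"dz":0,"wx":0,"wy":0,"wz":0},{"grip":-1,"dx":0,"dy":6,"dz":0,"wx":0,"wy":0,"wz":0},{"grip":-1,"dx":0,"dy":6,"dz":0,"wx":0,"wy":0,"wz":0},{"grip":-1,"dx":0,"dy":6,"dz":0,"wx":0,"wy":0,"wz":0}]'|sed -n '2p;4p'; python3 -m inch '[{"grip":-1,"dx":0,"dy":2,"dz":0,"wx":0,"wy":0,"wz":0},{"grip":-1,"dx":0,"dy":4,"dz":0,"wx":0,"wy":0,"wz":0},{"grip":-1,"dx":0,"dy":6,"dz":0,"wx":0,"wy":0,"wz":0},{"grip":-1,"dx":0,"dy":6,"dz":0,"wx":0,"wy":0,"wz":0},{"grip":-1,"dx":0,"dy":6,"dz":0,"wx":0,"wy":0,"wz":0}]'|sed -n '2p;4p'
```

```text
tcp_pos: [0.5455, -0.1646, 0.0208]
contact_force: [-0.2, 0.2, 0.2]
tcp_pos: [0.5487, -0.1647, 0.0205]
contact_force: [-10.5, 0.8, 7.7]
```

```bash
python3 -m inch '[{"grip":-1,"dx":0,"dy":2,"dz":0,"wx":0,"wy":0,"wz":0},{"grip":-1,"dx":0,"dy":3,"dz":0,"wx":0,"wy":0,"wz":0},{"grip":-1,"dx":0,"dy":3,"dz":0,"wx":0,"wy":0,"wz":0},{"grip":-1,"dx":0,"dy":3,"dz":0,"wx":0,"wy":0,"wz":0},{"grip":-1,"dx":0,"dy":3,"dz":0,"wx":0,"wy":0,"wz":0}]'|sed -n '2p;4p'; python3 -m inch '[{"grip":-1,"dx":0,"dy":-20,"dz":0,"wx":0,"wy":0,"wz":0},{"grip":-1,"dx":0,"dy":-60,"dz":0,"wx":0,"wy":0,"wz":0},{"grip":-1,"dx":0,"dy":-100,"dz":-50,"wx":0,"wy":0,"wz":0},{"grip":-1,"dx":-50,"dy":-110,"dz":-110,"wx":0,"wy":0,"wz":0},{"grip":-1,"dx":-100,"dy":-110,"dz":-110,"wx":0,"wy":0,"wz":0}]'|sed -n '2p;4p'; python3 -c "
from h import *
f=arm.grab_frame('wrist'); np.savez('w10.npz',**f); im=f['image'][:,:,::-1]
cv2.imwrite('pics/w10.png',im[:260,250:640])
print(proj(f,[[.563,-.1825,.034],[.563,-.1465,.034]]),f['T'][:3,3])"
```

```text
tcp_pos: [0.5487, -0.1647, 0.0203]
contact_force: [-20.4, 1.2, 18.2]
tcp_pos: [0.446, -0.2645, 0.1343]
contact_force: [0.6, -1.0, -0.7]
[[480.18028169  94.16090656]
 [486.17107296  42.97618063]] [ 0.44340891 -0.19929204  0.29262915]
```

View pics/w10.png

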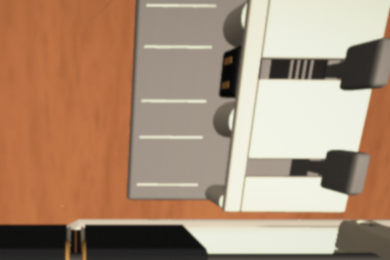

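The pack's end face with gold contacts is at (230,72) in the crop, level with the cheeks. I'll measure its depth.

```bash
python3 -c "
from h import *
f=np.load('w10.npz');im=f['image']
print(im[72,462:500].max(1))
for c in(470,471,472): print(cast(f,[[c,72]],.008).round(4))
print('cheek',cast(f,[[250+214,118],[250+224,20]],.008).round(4),cast(f,[[250+214,118],[250+224,20]],.03).round(4),'tabs',cast(f,[[250+341,65],[250+325,170]],.074).round(4))
print('apron front',cast(f,[[250+130,195],[250+139,10]],.008).round(4),'slot',cast(f,[[250+289,70],[250+330,70]],.034).round(4))"
```

```text
[161 160 160 160 161 159 159 154 137  95  46  15   7   9   8   5  11   7
   8   7   9  12  15  18  27  43  66  93 123 166 207 230 237 240 239 240
 240 240]
[[ 0.5644 -0.1633  0.008 ]]
[[ 0.5652 -0.1633  0.008 ]]
[[ 0.5661 -0.1633  0.008 ]]
cheek [[ 0.5635 -0.2003  0.008 ]
 [ 0.5631 -0.1244  0.008 ]] [[ 0.5542 -0.2003  0.03  ]
 [ 0.5539 -0.1302  0.03  ]] tabs [[ 0.6128 -0.1672  0.074 ]
 [ 0.6158 -0.2344  0.074 ]]
apron front [[ 0.4945 -0.2685  0.008 ]
 [ 0.4948 -0.1175  0.008 ]] slot [[ 0.6052 -0.165   0.034 ]
 [ 0.6362 -0.1649  0.034 ]]
```

The end face measures x = 0.565 against a mouth at 0.5645, and it met a hard stop, so the pack is home. The ejector tabs are level with each other. Now the isolator.

```bash
python3 -m inch '[{"grip":-1,"dx":30,"dy":20,"dz":-30,"wx":0,"wy":0,"wz":-0.16},{"grip":-1,"dx":80,"dy":50,"dz":-45,"wx":0,"wy":0,"wz":-0.32},{"grip":-1,"dx":130,"dy":90,"dz":-45,"wx":0,"wy":0,"wz":-0.48},{"grip":-1,"dx":180,"dy":120,"dz":-45,"wx":0,"wy":0,"wz":-0.64},{"grip":-1,"dx":225,"dy":150,"dz":-45,"wx":0,"wy":0,"wz":-0.8}]'|sed -n '2p;4p'; python3 -m inch '[{"grip":0.2,"dx":0,"dy":0,"dz":0,"wx":0,"wy":0,"wz":-0.16},{"grip":0.2,"dx":0,"dy":0,"dz":0,"wx":0,"wy":0,"wz":-0.32},{"grip":0.2,"dx":0,"dy":0,"dz":0,"wx":0,"wy":0,"wz":-0.48},{"grip":0.2,"dx":0,"dy":0,"dz":0,"wx":0,"wy":0,"wz":-0.64},{"grip":0.2,"dx":0,"dy":0,"dz":0,"wx":0,"wy":0,"wz":-0.77}]'|sed -n '2p;4p';python3 -c "
from h import *
go(.616,-.0145,.056,3.14)"
```

```text
tcp_pos: [0.5954, -0.0373, 0.1758]
contact_force: [-0.3, -1.2, 0.1]
tcp_pos: [0.5944, -0.0395, 0.1755]
contact_force: [-0.3, 0.2, 0.1]
t 35.08 d [-21.7  24.9 119.5] w [0.    0.    0.005] j [ 0.57  0.6  -0.9   1.66  0.51  1.14  1.11] F [-0.3  0.2  0.1] open 0.0459
```

```bash
python3 -m inch '[{"grip":0.2,"dx":-22,"dy":25,"dz":10,"wx":0,"wy":0,"wz":0},{"grip":0.2,"dx":-22,"dy":25,"dz":50,"wx":0,"wy":0,"wz":0},{"grip":0.2,"dx":-22,"dy":25,"dz":90,"wx":0,"wy":0,"wz":0},{"grip":0.2,"dx":-22,"dy":25,"dz":115,"wx":0,"wy":0,"wz":0},{"grip":0.2,"dx":-22,"dy":25,"dz":120,"wx":0,"wy":0,"wz":0}]'|sed -n '2p;4p'; python3 -m inch '[{"grip":-1,"dx":0,"dy":0,"dz":0,"wx":0,"wy":0,"wz":0},{"grip":-1,"dx":0,"dy":0,"dz":0,"wx":0,"wy":0,"wz":0},{"grip":-1,"dx":0,"dy":0,"dz":0,"wx":0,"wy":0,"wz":0},{"grip":-1,"dx":0,"dy":0,"dz":0,"wx":0,"wy":0,"wz":0},{"grip":-1,"dx":0,"dy":0,"dz":0,"wx":0,"wy":0,"wz":0.1}]'|sed -n '2p;4,6p'; python3 -m inch '[{"grip":-1,"dx":0,"dy":0,"dz":0,"wx":0,"wy":0,"wz":0.14},{"grip":-1,"dx":0,"dy":0,"dz":0,"wx":0,"wy":0,"wz":0.28},{"grip":-1,"dx":0,"dy":0,"dz":0,"wx":0,"wy":0,"wz":0.42},{"grip":-1,"dx":0,"dy":0,"dz":0,"wx":0,"wy":0,"wz":0.56},{"grip":-1,"dx":0,"dy":0,"dz":0,"wx":0,"wy":0,"wz":0.70}]'|sed -n '2p;4,6p'; python3 -m inch '[{"grip":-1,"dx":0,"dy":0,"dz":0,"wx":0,"wy":0,"wz":0.14},{"grip":-1,"dx":0,"dy":0,"dz":0,"wx":0,"wy":0,"wz":0.28},{"grip":-1,"dx":0,"dy":0,"dz":0,"wx":0,"wy":0,"wz":0.42},{"grip":-1,"dx":0,"dy":0,"dz":0,"wx":0,"wy":0,"wz":0.52},{"grip":-1,"dx":0,"dy":0,"dz":0,"wx":0,"wy":0,"wz":0.52}]'|sed -n '2,6p'
```

```text
tcp_pos: [0.6153, -0.0147, 0.0539]
contact_force: [-0.1, 0.8, 0.1]
tcp_pos: [0.6165, -0.0144, 0.0561]
contact_force: [-0.7, 1.0, 1.1]
opening: 0.0156
grasp_force: 29.9
tcp_pos: [0.6162, -0.0149, 0.0561]
contact_force: [-1.7, -1.2, 2.1]
opening: 0.016
grasp_force: 29.9
tcp_pos: [0.6158, -0.0151, 0.0561]
tcp_rot: [[-0.248, 0.969, -0.001], [0.969, 0.248, -0.001], [-0.001, -0.001, -1.0]]
contact_force: [-4.2, -2.3, 5.9]
opening: 0.0155
grasp_force: 29.9
```

```bash
python3 -m inch '[{"grip":0.2,"dx":0,"dy":0,"dz":0,"wx":0,"wy":0,"wz":0},{"grip":0.2,"dx":0,"dy":0,"dz":0,"wx":0,"wy":0,"wz":0},{"grip":0.2,"dx":0,"dy":0,"dz":-50,"wx":0,"wy":0,"wz":0},{"grip":0.2,"dx":0,"dy":0,"dz":-110,"wx":0,"wy":0,"wz":0},{"grip":0.2,"dx":-50,"dy":0,"dz":-170,"wx":0,"wy":0,"wz":0}]'|sed -n '2p;4,6p'; python3 -m inch '[{"grip":0.2,"dx":-60,"dy":0,"dz":0,"wx":0,"wy":0,"wz":0},{"grip":0.2,"dx":-120,"dy":0,"dz":0,"wx":0,"wy":0,"wz":0},{"grip":0.2,"dx":-180,"dy":0,"dz":0,"wx":0,"wy":0,"wz":0},{"grip":0.2,"dx":-240,"dy":0,"dz":0,"wx":0,"wy":0,"wz":0},{"grip":0.2,"dx":-300,"dy":0,"dz":0,"wx":0,"wy":0,"wz":0}]'|sed -n '2p'; python3 -c "
from h import *
f=arm.grab_frame('top'); im=f['image'][:,:,::-1]
cv2.imwrite('pics/end.png',cv2.resize(im[170:305,195:420],(795,477),interpolation=cv2.INTER_CUBIC))"
```

```text
tcp_pos: [0.6266, -0.0492, 0.2166]
contact_force: [1.8, -1.8, -0.4]
opening: 0.0547
grasp_force: 0.0
tcp_pos: [0.7009, -0.346, 0.2136]
```

View pics/end.png

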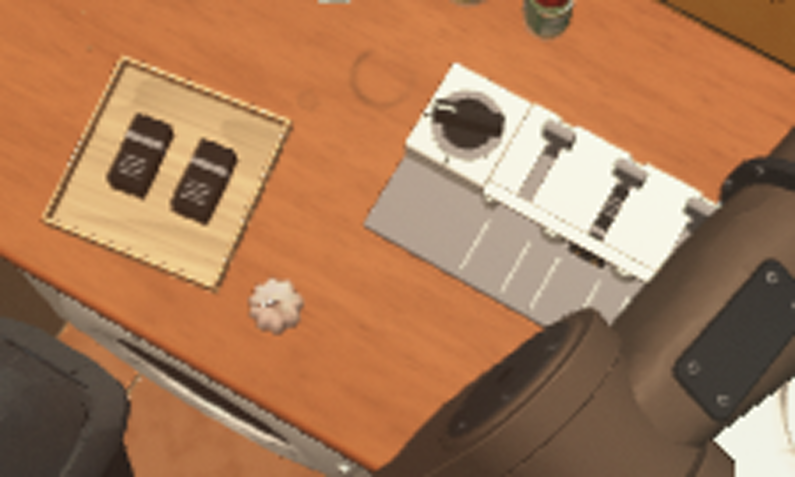

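The handle is back at the dot mark (467,122). Both charged packs are flat in the tray at (140,155) and (205,182), and the flat pack is in the middle bay at (590,250). The arm is clear, so I'm handing in.

```bash
python3 -c "
from workcell import arm
print(arm.close_job())"
```

```text
the job is handed in; nothing more can be done
None
```

I carried out every step in the required order and handed the job in; no verdict was returned. The dock was switched off first; both charged packs now lie flat side by side in the tray, the flat pack is home in the middle bay, and the dock is switched on again.

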